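# Dock the refill tub along the ledge

## Task

Push the round refill tub across the counter up to the wooden guide ledge while it is still on the end away from the dosing dock, then slide it along, staying against the ledge all the way, until it presses the dock's plunger fully home, and leave it standing there against the ledge. Do it gently so the tub is not chipped or tipped, push nothing but the tub (not the ledge, dock or plunger), and leave the other things on the counter where they are.

Things in the scene. Friction and masses are not known exactly. Their poses are not given: they have to be found in the camera images.
- ledge: Straight wooden guide ledge (the wall) fixed to the counter: 620 mm long, 18 mm thick, 55 mm high. Origin on the counter at the foot of its guiding face; x points out of the ledge's back, so the face is the plane x = 0 and the tub stands at negative x; y runs along it towards the dosing dock; z up. The face runs from y = -290 to +330 mm. The ledge carries dock and plunger.
- dock_low (a point): Fixed point on the ledge (x -50, y +150, z +40 mm in its frame): the nearest place where the plunger's tip can be. The dock (dark block 90 x 85 x 78 mm, plunger of 28 mm diameter sticking out 22 mm towards -y, axis 50 mm from the guiding face) is clamped anywhere from here to 40 mm further along +y. Its place is not measured: it has to be felt, or seen.
- plunger (a joint): Travel of the dock's plunger in metres: 0 = fully out (at the start), 0.014 = fully in, on its hard stop. It slides along the ledge's +y, resists with about 5 N all the way, then stops dead. No spring: it stays where it is left. Fully home means in by 11 mm or more. Counted from the dock, so it does not tell where the dock is.
- tub: Round refill tub to dock: squat white ceramic cylinder 100 mm in diameter with a flat steel lid, 82 mm high in all, 0.3 to 0.55 kg, too wide to grip. Origin at the centre of its underside; z up. It slides on the counter with about 1.5 to 4 N. Against the ledge its centre is 50 mm from the guiding face. The ceramic stands a push of up to 25 N; more chips it.
- tin: Bystander: open steel tin, 52 mm across, 60 mm high, on the near side of the tub's way. Origin under its centre.
- weight: Bystander: small brass weight with a neck, 48 mm across, 52 mm high, on the near side of the tub's way. Origin under its centre.
- detergent: Bystander: blue detergent bottle, 72 mm across, 200 mm high, behind the ledge. Origin under its centre.
- spraycan: Bystander: bare metal can, 56 mm across, 170 mm high, behind the ledge. Origin under its centre.
- mug: Bystander: blue mug, 80 mm across plus handle, 85 mm high, beyond the ledge's end far from the dock. Origin under its centre.
- brush: Bystander: hand brush lying on the counter at the robot's left. Origin under its middle.
- carton: Bystander: cardboard carton, 70 x 110 x 150 mm, at the robot's right. Origin under its centre.
There are look-alikes about, which are no part of the job. Several things look just like the tub: the one meant starts farthest from the robot's base.

How it is judged (in metres and radians):
On the way, in this order (a step that is already met when the one before it is completed fails the run):
1. the tub stands against the ledge, still on the end away from the dock (x of tub in the frame of ledge between -0.056 and -0.045 m and y of tub in the frame of ledge below -0.08 m), for 0.1 s.
2. the tub has slid along the ledge, still against it, more than half way (x of tub in the frame of ledge between -0.056 and -0.045 m and y of tub in the frame of ledge above 0.02 m), for 0.1 s.
3. the plunger is fully home, with the tub against the ledge (x of tub in the frame of ledge between -0.056 and -0.045 m and value of joint plunger above 0.011 m), for 0.1 s.
At the end, for the whole second after the job is handed in: The plunger is in by 11 mm or more, the tub stands upright on the counter, at rest, at the dock and against the ledge (centre 45 to 56 mm from the guiding face, i.e. a gap of at most 6 mm) (all of step 3 and y of tub in the frame of ledge above 0.105 m and angle between tub's own z axis and vertical below 0.05 rad and linear speed of tub below 0.01 m/s and height (world z) of tub below 0.005 m); the robot touches nothing.
It fails at once if the tub was pushed, or driven against the ledge or dock, with more than 25 N (contact force between the fingers and tub above 25 N or contact force between tub and ledge above 25 N).
It fails at once if the robot itself pushed the ledge, dock or plunger (over 4 N) (contact force between any of the arm, the fingers and ledge above 4 N).
It fails at once if the tub was tipped (angle between tub's own z axis and vertical above 0.25 rad).
It fails at once if the tub left the ledge (gap over 12 mm) on its way along it, past the start end (y of tub in the frame of ledge above -0.07 m and x of tub in the frame of ledge below -0.062 m).
It fails at once if another thing on the counter was disturbed (moved over 20 mm) (distance of any of tin, weight, detergent, spraycan, mug, brush, carton from where it was at the start of the episode above 0.02 m).
It also fails if it takes over 72 s, if anything falls off the work surface, if the arm or the gripper's body presses on something with over 40 N, if the wrist force passes 120 N, or if a joint passes its speed limit or range.

## Robot

A 6-joint arm with a two-finger parallel gripper is mounted at the origin on the work surface. World frame = base frame: x ahead of the robot, y to its left, z up, the work surface at z = 0. Lengths are in m, angles in degrees, forces in N, time in s.
With the tool pointing down it reaches from about 0.3 to 0.75 m from the base axis. Payload 8.5 kg.
Tool frame: the origin (TCP) lies at the very end of the fingers, on their centre line; the grasp point (between the pads) lies 19 mm behind it (env.hold_point_z is the distance from the TCP to the grasp point, in m); z points along the fingers, y is the line along which they close (so a half turn about z gives the same grasp; the last joint's range is limited). The gripper opens to 85 mm and grips with 20 to 120 N. Pads are 22 mm wide; open, the fingers measure 114 mm over their backs; the gripper's body (76 mm by 85 mm) begins 54 mm behind the grasp point. The pads swing forward as they close: fully open they stand 13 mm farther back than shut.
Start: joints at [57.565, 21.807, 74.336, -0, 83.858, -12.336], TCP at [0.189, 0.516, 0.231] pointing down, gripper open.
Joint ranges: [-178.18, 178.18], [-50.72, 133.34], [12.68, 142.11], [-81.47, 261.47], [9.98, 163.14], [-165.26, 165.26]. Speed limits (degrees/s): [136.94, 136.94, 180, 180, 180, 180].

## Interface

Orientations are given as a 3x3 rotation matrix whose columns are the frame's x, y, z axes.
In Python, from rig import env, optics gives the robot as it stands.
- The arm moves only by the shell command python3 -m jog 'ROWS' [OPENING] [FORCE]. ROWS is JSON, a list of rows, each an object with "linear": the shift along the tool's x, y, z in units of 40 mm (1.0 is 40 mm), a list of three; "roll": the turn about the tool's z in units of 5 degrees (1.0 is 5 degrees). A call has 1 to 12 rows; each row shifts and turns the commanded pose from where the row before left it, along the tool's axes as they then stand; what a row does not reach is not made up. A row lasts 1/12 s, in which the tool goes at most 41.7 mm and 7.16 degrees, less where a joint would pass 70% of its speed; a pose out of reach is approached as far as the arm can. A call is refused whole if a number of a shift passes 1 or a number of a turn 1, either way. A call with a gripper value outside its range is refused whole. OPENING is the opening, from -1 (shut) to 1 (fully open), set as the call begins (- or left out, the last holds). The fingers move at their own pace and stop on an object; FORCE is the grip in N (left out, the last holds). Time passes only in rows, so rows that do not move let the fingers close. It gives the time, the measured TCP pose, the force, the opening and the grip force at its end, in the units of the state.
- env.observe(): the state, without advancing time (a new reading comes with each control period).
- optics.get_image(name): name is "scene" or "top"; returns the picture (480x640x3 uint8, red, green, blue); there is no depth.
- optics.calibration(name): a dict with "fov_y" (degrees; the focal length in pixels is half the picture's height over the tangent of half this angle, whatever the lens; pixels are square), "cx", "cy" (the principal point, pixels), "T" (4x4, takes a point from camera to world coordinates). Camera axes: x right, y down, z forward; pixel columns grow to the right and rows downward; lengths in m; the calibration is good to about 2 mm. A picture is of the moment at which its call begins. calibration takes no time and is no camera call.
- env.close_job(): hands the job in; it is judged then, once.
The state is a dict: "time_s": time; "q": joint angles; "qvel": joint speeds; "joint_efforts": joint torques, N m; "position": TCP position; "tool_rot": TCP orientation; "ft_force": force on the tool from outside, world axes, zero at the start; "wrist_torque": the same for the moment, N m; "grip_width": finger opening in m; "gripper_force": force on a finger pad.
Only numpy, scipy, OpenCV 4.12 (cv2) and the standard library are available. Lean on these libraries where they do the work, as an engineer would, in place of code of your own. Each camera call takes 0.05 s, during which the arm holds its last target. There are 200 camera calls.

## Working session

There is one attempt and no reset: what is moved stays moved. The work goes in short steps, Python scripts to look and compute and a shell command to move; the robot and the scene stay as the last step left them, time stands still between calls to the robot, and variables do not carry over. Pictures are saved under pics/ and viewed, at most 10 in all, crops included, and the job is handed in when it is done.

```bash
ls; mkdir -p pics; python3 - <<'E'
from rig import env, optics
import cv2
for n in("scene","top"):
    cv2.imwrite(f"pics/{n}0.png",optics.get_image(n)[:,:,::-1]); print(n,optics.calibration(n))
s=env.observe(); print(s["time_s"],s["position"],s["tool_rot"],s["grip_width"],s["ft_force"])
E
```

```text
pics
scene {'fov_y': 54.07276300719341, 'cx': 318.76899828198594, 'cy': 232.27010573153618, 'T': array([[-0.63268417,  0.59043377, -0.5010975 ,  1.12005179],
       [ 0.77426416,  0.46973242, -0.42410668,  0.46492358],
       [-0.01502516, -0.65630741, -0.75434397,  0.92632038],
       [ 0.        ,  0.        ,  0.        ,  1.        ]])}
top {'fov_y': 42.69211017198319, 'cx': 319.91565408187375, 'cy': 242.3122525803305, 'T': array([[-0.01912607, -0.98187865,  0.18854311,  0.28663671],
       [-0.99970057,  0.01590196, -0.01859813, -0.0199611 ],
       [ 0.0152629 , -0.18884237, -0.98188879,  1.38942403],
       [ 0.        ,  0.        ,  0.        ,  1.        ]])}
0.1 [0.18886892 0.51628333 0.23077667] [[-9.39100106e-01  3.43643019e-01 -6.83052069e-04]
 [ 3.43643592e-01  9.39099520e-01 -1.08346933e-03]
 [ 2.69127197e-04 -1.25221263e-03 -9.99999180e-01]] 0.08513109290694655 [0.1838843  0.08610762 0.31208699]
```

View pics/scene0.png

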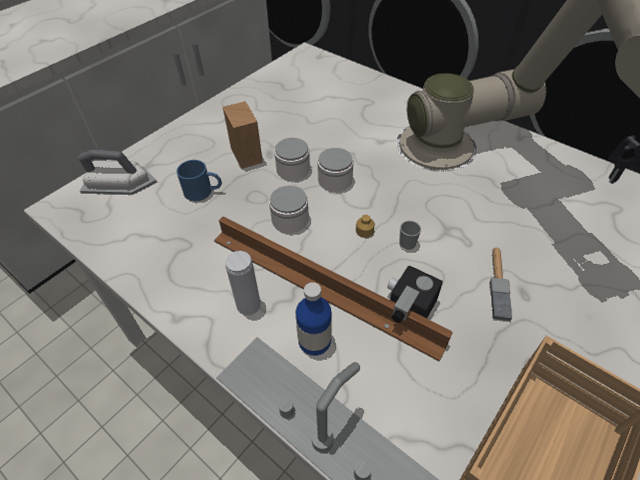

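View pics/top0.png

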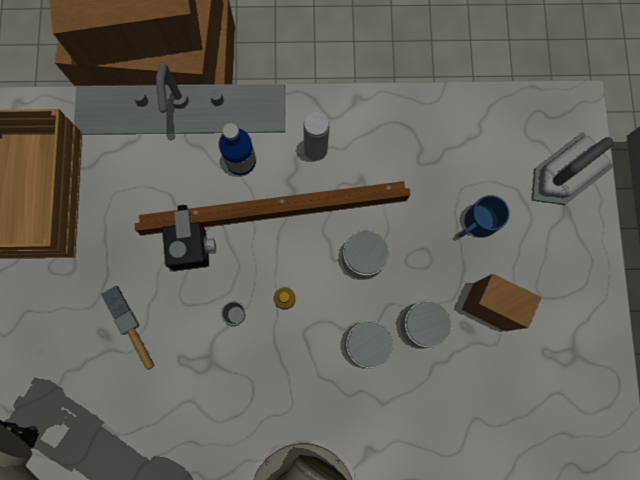

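The top view shows the ledge running from about (137,228) to (408,190), the dock at (187,247), the plunger at (209,246), and the target tub at (365,254), which is the farthest from the base. Next I'll enlarge this area for pixel positions.

```bash
python3 - <<'E'
import cv2
a=cv2.imread("pics/top0.png")[170:330,130:420]; a=cv2.convertScaleAbs(a,alpha=1.5)
cv2.imwrite("pics/c1.png",cv2.resize(a,None,fx=2.75,fy=2.75,interpolation=cv2.INTER_CUBIC))
E
```

```text
(no output)
```

View pics/c1.png

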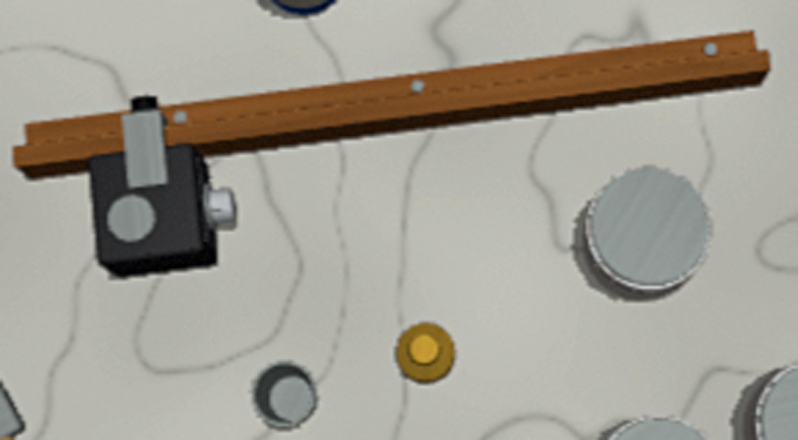

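```bash
python3 - <<'E'
import cv2,numpy as np
I=cv2.convertScaleAbs(cv2.imread("pics/top0.png"),alpha=1.8)
f=lambda x,y:cv2.resize(I[y:y+37,x:x+50],None,fx=8,fy=8,interpolation=cv2.INTER_NEAREST)
A=np.vstack([np.hstack([f(130,203),f(370,172)]),np.hstack([f(180,218),f(340,232)])])
cv2.imwrite("pics/c2.png",A)
E
```

```text
(no output)
```

View pics/c2.png

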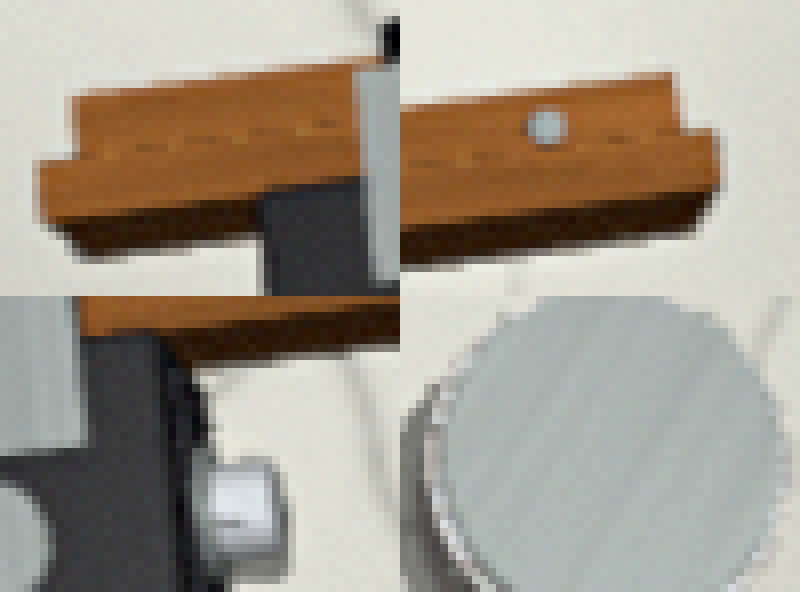

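```bash
cat > h.py <<'E'
import numpy as np
from rig import env, optics
def ray(n,u,v,z):
    c=optics.calibration(n); f=240/np.tan(np.radians(c["fov_y"]/2)); T=np.array(c["T"])
    d=T[:3,:3]@[(u-c["cx"])/f,(v-c["cy"])/f,1]; o=T[:3,3]
    return (o+d*(z-o[2])/d[2])[:2]
E
python3 - <<'E'
from h import *
P=lambda u,v,z:ray("top",u-.5,v-.5,z)
tl,tr,fl,fr=P(135,230.75,.055),P(409.75,195.75,.055),P(140,235,0),P(407,201.25,0)
print(tl,tr,fl,fr,np.linalg.norm(tl-tr),np.linalg.norm(fl-fr))
d=(tl-tr)/np.linalg.norm(tl-tr); d2=(fl-fr)/np.linalg.norm(fl-fr); print(d,d2,np.degrees(np.arctan2(d[1],d[0])),np.degrees(np.arctan2(d2[1],d2[0])))
L=(tl+tr+fl+fr)/4; y=(d+d2); y/=np.linalg.norm(y); x=np.array([y[1],-y[0]])
O=L-y*.02; print("O",O,"x",x,"y",y)
for n,p in dict(tub=P(365.8,252.9,.082),plg=P(215.6,245.9,.04),tin=P(234,314,.06),wt=P(285,297.5,.05),tubB=P(428,325,.082),tubC=P(369,345,.082),mug=P(487,216,.085)).items():
    print(n,p,(p-O)@x,(p-O)@y)
E
```

```text
[0.57666666 0.36419339] [ 0.64748979 -0.24841641] [0.57844258 0.3682081 ] [ 0.64916634 -0.2507624 ] 0.6166900967535671 0.6229978521117483
[-0.11484395  0.99338354] [-0.11352168  0.99353552] 96.59462455102391 96.51836515900285
O [0.615225   0.03843647] x [0.99345975 0.11418284] y [-0.11418284  0.99345975]
tub [ 0.51387406 -0.14250603] -0.12134860891818874 -0.16818655709128819
plg [0.54252937 0.18833171] -0.055104719172821476 0.1572154726353924
tin [0.38894733 0.14381066] -0.21276583399063165 0.13052203640105434
wt [0.42359287 0.03426874] -0.1908546902945977 0.01774062947393882
tubB [ 0.35664259 -0.26935096] -0.29203526595431933 -0.2762487524421583
tubC [ 0.31718153 -0.14273502] -0.3167808649482538 -0.14595513727733697
mug [ 0.59101125 -0.41077958] -0.0753481515059 -0.4435132790491402
```

```bash
python3 -m jog '[{"linear":[0,0,0],"roll":-1},{"linear":[0,0,0],"roll":-1},{"linear":[0,0,0],"roll":-1},{"linear":[0,0,0],"roll":-1},{"linear":[0,0,0],"roll":-1},{"linear":[0,0,0],"roll":-0.33},{"linear":[0,0,0],"roll":0}]' -1 40
python3 -m jog '[{"linear":[-0.2,-0.8,0],"roll":0},{"linear":[-0.2,-0.8,0],"roll":0},{"linear":[-0.2,-0.8,0],"roll":0},{"linear":[-0.2,-0.8,0],"roll":0},{"linear":[-0.2,-0.8,0],"roll":0},{"linear":[-0.2,-0.8,0],"roll":0},{"linear":[-0.2,-0.8,0],"roll":0},{"linear":[-0.2,-0.8,0],"roll":0},{"linear":[-0.2,-0.8,0],"roll":0},{"linear":[-0.2,-0.8,0],"roll":0},{"linear":[0,0,0],"roll":0},{"linear":[0,0,0],"roll":0}]'
python3 - <<'E'
from h import *
s=env.observe();R=np.array(s["tool_rot"]);p=s["position"];print(p,R,s["time_s"],s["grip_width"])
O=np.array([.6152,.0384]);x=np.array([.99346,.11418]);y=np.array([-.11418,.99346])
g=O+x*-.205+y*-.168
print((R.T@(np.r_[g,.026]-p))/.04)
E
```

```text
time_s: 0.68
position: [0.1889, 0.5163, 0.231]
tool_rot: [[-0.993, -0.115, -0.0], [-0.115, 0.993, -0.001], [0.001, -0.001, -1.0]]
ft_force: [0.3, 0.0, -0.1]
grip_width: 0.0008
gripper_force: 0.0
time_s: 1.68
position: [0.3054, 0.2067, 0.2313]
tool_rot: [[-0.994, -0.109, -0.0], [-0.109, 0.994, 0.0], [0.0, 0.0, -1.0]]
ft_force: [0.4, 0.4, -0.4]
grip_width: 0.0002
gripper_force: 0.0
[0.30543723 0.20666246 0.23133221] [[-9.94015826e-01 -1.09236149e-01 -4.52768652e-05]
 [-1.09236153e-01  9.94015820e-01  1.09029915e-04]
 [ 3.30959123e-05  1.13323332e-04 -9.99999993e-01]] 1.6833 0.00018408471565586939
[-2.13434732 -9.25334727  5.13218607]
```

```bash
python3 -m jog '[{"linear":[-0.2,-0.93,0],"roll":0},{"linear":[-0.2,-0.93,0],"roll":0},{"linear":[-0.2,-0.93,0],"roll":0},{"linear":[-0.2,-0.93,0],"roll":0},{"linear":[-0.2,-0.93,0],"roll":0},{"linear":[-0.2,-0.93,0],"roll":0},{"linear":[-0.2,-0.93,0],"roll":0},{"linear":[-0.2,-0.93,0],"roll":0},{"linear":[-0.2,-0.93,0],"roll":0},{"linear":[-0.2,-0.93,0],"roll":0},{"linear":[0,0,0],"roll":0},{"linear":[0,0,0],"roll":0}]'
cat > st.py <<'E'
from h import *
s=env.observe();R=np.array(s["tool_rot"]);p=np.array(s["position"])
O=np.array([.6152,.0384]);x=np.array([.99346,.11418]);y=np.array([-.11418,.99346])
f=np.array(s["ft_force"])[:2]
print("t %.2f ledge xy mm"%s["time_s"],np.round([1e3*(p[:2]-O)@x,1e3*(p[:2]-O)@y,1e3*p[2]],1),"F xy",np.round([f@x,f@y],2),"ang y-axis",np.degrees(np.arctan2(R[1,1],R[0,1])),"q6",s["q"][5])
E
python3 st.py
```

```text
time_s: 2.68
position: [0.4276, -0.1529, 0.2306]
tool_rot: [[-0.994, -0.113, -0.001], [-0.113, 0.994, 0.001], [0.001, 0.001, -1.0]]
ft_force: [-0.3, 0.4, -0.4]
grip_width: -0.0001
gripper_force: 0.0
t 2.68 ledge xy mm [-208.2 -168.6  230.6] F xy [-0.26  0.47] ang y-axis 96.4680957242189 q6 -131.1553036401463
```

```bash
python3 -m jog '[{"linear":[0,0,0.8],"roll":0},{"linear":[0,0,0.8],"roll":0},{"linear":[0,0,0.8],"roll":0},{"linear":[0,0,0.8],"roll":0},{"linear":[0,0,0.8],"roll":0},{"linear":[0,0,0.7],"roll":0},{"linear":[0,0,0.4],"roll":0},{"linear":[0,0,0],"roll":0},{"linear":[0,0,0],"roll":0}]' >/dev/null; python3 st.py
python3 - <<'E'
from h import *; import cv2
I=optics.get_image("scene"); cv2.imwrite("pics/s1.png",cv2.resize(I[120:330,180:460,::-1],None,fx=2.8,fy=2.8))
E
```

```text
t 3.43 ledge xy mm [-208.7 -166.9   27.5] F xy [-0.05  0.55] ang y-axis 96.64666619562024 q6 -131.19625296602823
```

View pics/s1.png

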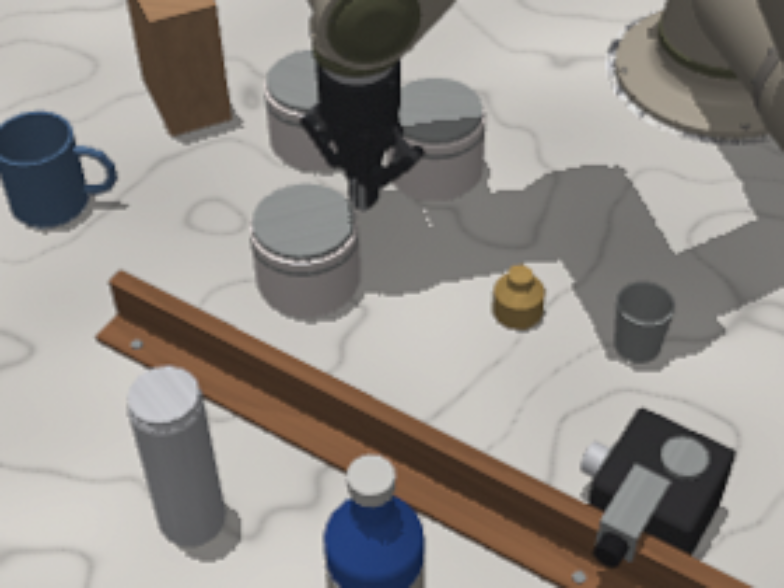

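Fingertip stands behind the tub (362,200 in the crop), clear of everything. Pushing toward the ledge.

```bash
python3 -m jog '[{"linear":[-0.15,0,0],"roll":0},{"linear":[-0.15,0,0],"roll":0},{"linear":[-0.1,0,0],"roll":0},{"linear":[-0.06,0,0],"roll":0},{"linear":[-0.06,0,0],"roll":0},{"linear":[-0.06,0,0],"roll":0},{"linear":[-0.06,0,0],"roll":0},{"linear":[-0.06,0,0],"roll":0},{"linear":[-0.06,0,0],"roll":0},{"linear":[-0.06,0,0],"roll":0}]' >/dev/null; python3 st.py
python3 -m jog '[{"linear":[-0.06,0,0],"roll":0},{"linear":[-0.06,0,0],"roll":0},{"linear":[-0.06,0,0],"roll":0},{"linear":[-0.06,0,0],"roll":0},{"linear":[-0.06,0,0],"roll":0},{"linear":[-0.06,0,0],"roll":0},{"linear":[-0.06,0,0],"roll":0},{"linear":[-0.06,0,0],"roll":0},{"linear":[-0.06,0,0],"roll":0},{"linear":[-0.06,0,0],"roll":0}]' >/dev/null; python3 st.py
```

```text
t 4.32 ledge xy mm [-176.7 -168.2   27.2] F xy [-5.37 -0.01] ang y-axis 96.54641335956507 q6 -128.5744306519954
t 5.15 ledge xy mm [-152.7 -168.2   27.2] F xy [-4.24  0.3 ] ang y-axis 96.54463174923603 q6 -126.82037544168303
```

```bash
python3 -m jog '[{"linear":[-0.06,0,0],"roll":0},{"linear":[-0.06,0,0],"roll":0},{"linear":[-0.06,0,0],"roll":0},{"linear":[-0.06,0,0],"roll":0},{"linear":[-0.06,0,0],"roll":0},{"linear":[-0.06,0,0],"roll":0},{"linear":[-0.06,0,0],"roll":0},{"linear":[-0.06,0,0],"roll":0},{"linear":[-0.06,0,0],"roll":0},{"linear":[-0.06,0,0],"roll":0}]' >/dev/null; python3 st.py
python3 - <<'E'
from h import *; import cv2
I=cv2.convertScaleAbs(optics.get_image("top")[165:295,300:440,::-1],alpha=1.6); cv2.imwrite("pics/t1.png",cv2.resize(I,None,fx=4,fy=4))
E
```

```text
t 5.98 ledge xy mm [-128.7 -168.2   27.2] F xy [-5.42  0.11] ang y-axis 96.54716730656641 q6 -125.2118832495022
```

View pics/t1.png

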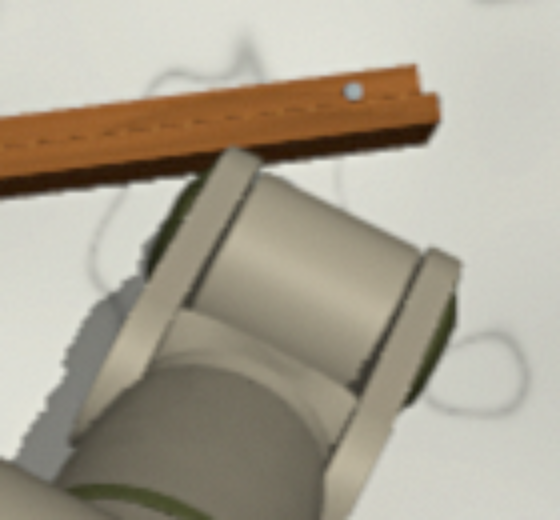

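The arm hides the tub in this view, so I'll close the gap by force reading in small calls.

```bash
python3 -m jog '[{"linear":[-0.03,0,0],"roll":0},{"linear":[-0.03,0,0],"roll":0},{"linear":[-0.03,0,0],"roll":0},{"linear":[-0.03,0,0],"roll":0},{"linear":[-0.03,0,0],"roll":0}]' >/dev/null; python3 st.py
python3 -m jog '[{"linear":[-0.02,0,0],"roll":0},{"linear":[-0.02,0,0],"roll":0},{"linear":[-0.02,0,0],"roll":0}]' >/dev/null; python3 st.py
python3 -m jog '[{"linear":[-0.02,0,0],"roll":0},{"linear":[-0.02,0,0],"roll":0}]' >/dev/null; python3 st.py
```

```text
t 6.45 ledge xy mm [-122.  -168.4   27.3] F xy [-3.99  0.15] ang y-axis 96.54892478051737 q6 -124.84105910800348
t 6.70 ledge xy mm [-119.6 -168.4   27.3] F xy [-3.13 -0.41] ang y-axis 96.55178871718509 q6 -124.69392778514322
t 6.87 ledge xy mm [-118.  -168.4   27.3] F xy [-2.76 -0.09] ang y-axis 96.54734476847717 q6 -124.59243942740501
```

```bash
python3 -m jog '[{"linear":[-0.02,0,0],"roll":0},{"linear":[-0.02,0,0],"roll":0}]' >/dev/null; python3 st.py
```

```text
t 7.03 ledge xy mm [-116.4 -168.4   27.3] F xy [-3.36 -0.15] ang y-axis 96.54862249724765 q6 -124.49506204651374
```

```bash
python3 -m jog '[{"linear":[-0.02,0,0],"roll":0},{"linear":[-0.02,0,0],"roll":0}]' >/dev/null; python3 st.py
```

```text
t 7.20 ledge xy mm [-114.8 -168.4   27.3] F xy [-3.78  0.49] ang y-axis 96.5508057267687 q6 -124.39749672274647
```

```bash
python3 -m jog '[{"linear":[-0.015,0,0],"roll":0},{"linear":[-0.015,0,0],"roll":0}]' >/dev/null; python3 st.py
```

```text
t 7.37 ledge xy mm [-113.6 -168.4   27.3] F xy [-4.07 -0.57] ang y-axis 96.55482189874465 q6 -124.32472567119167
```

```bash
python3 -m jog '[{"linear":[-0.015,0,0],"roll":0}]' >/dev/null; python3 st.py
```

```text
t 7.45 ledge xy mm [-113.  -168.4   27.3] F xy [-3.54 -0.18] ang y-axis 96.5502168990015 q6 -124.28764447108664
```

```bash
python3 -m jog '[{"linear":[-0.015,0,0],"roll":0}]' >/dev/null; python3 st.py
```

```text
t 7.53 ledge xy mm [-112.5 -168.4   27.3] F xy [-5.99 -1.17] ang y-axis 96.55191542628472 q6 -124.25168835731404
```

Force is rising; probably at the ledge.

```bash
python3 -m jog '[{"linear":[-0.01,0,0],"roll":0}]' >/dev/null; python3 st.py
```

```text
t 7.62 ledge xy mm [-112.5 -168.3   27.3] F xy [-7.98 -0.62] ang y-axis 96.55618191021115 q6 -124.22535087387024
```

```bash
python3 -m jog '[{"linear":[0,0,0],"roll":0},{"linear":[0,0,0],"roll":0}]' >/dev/null; python3 st.py
```

```text
t 7.78 ledge xy mm [-112.5 -168.3   27.2] F xy [-5.9  -0.97] ang y-axis 96.54797878822907 q6 -124.22621661764708
```

```bash
python3 -m jog '[{"linear":[0.05,0,0],"roll":0},{"linear":[0.25,0,0],"roll":0},{"linear":[0.4,0,0],"roll":0},{"linear":[0.3,0,0],"roll":0},{"linear":[0,0,-0.7],"roll":0},{"linear":[0,0,-0.8],"roll":0},{"linear":[0,0,-0.8],"roll":0},{"linear":[0,0,-0.7],"roll":0}]' >/dev/null; python3 st.py
python3 -m jog '[{"linear":[0,0,0],"roll":1},{"linear":[0,0,0],"roll":1},{"linear":[0,0,0],"roll":1},{"linear":[0,0,0],"roll":1},{"linear":[0,0,0],"roll":1},{"linear":[0,0,0],"roll":1},{"linear":[0,0,0],"roll":1},{"linear":[0,0,0],"roll":1},{"linear":[0,0,0],"roll":1},{"linear":[0,0,0],"roll":1},{"linear":[0,0,0],"roll":1},{"linear":[0,0,0],"roll":1}]' >/dev/null
python3 -m jog '[{"linear":[0,0,0],"roll":1},{"linear":[0,0,0],"roll":1},{"linear":[0,0,0],"roll":1},{"linear":[0,0,0],"roll":1},{"linear":[0,0,0],"roll":1},{"linear":[0,0,0],"roll":1},{"linear":[0,0,0],"roll":1},{"linear":[0,0,0],"roll":1},{"linear":[0,0,0],"roll":0.4},{"linear":[0,0,0],"roll":0},{"linear":[0,0,0],"roll":0}]' >/dev/null; python3 st.py
python3 - <<'E'
from h import *
s=env.observe();R=np.array(s["tool_rot"]);p=np.array(s["position"])
O=np.array([.6152,.0384]);x=np.array([.99346,.11418]);y=np.array([-.11418,.99346])
print((R.T@(np.r_[O-.064*x-.255*y,.027]-p))/.04)
E
```

```text
t 8.45 ledge xy mm [-151.5 -168.6  149.6] F xy [ 0.73 -0.25] ang y-axis 96.55027972915877 q6 -126.84805189777245
t 10.37 ledge xy mm [-151.7 -168.5  147.5] F xy [-0.38 -0.06] ang y-axis -5.363547410454431 q6 -24.923704924805683
[-1.66338446  2.58881324  3.01551266]
```

```bash
python3 -m jog '[{"linear":[-0.8,0.4,0],"roll":0},{"linear":[-0.86,0.4,0],"roll":0},{"linear":[0,0.7,0],"roll":0},{"linear":[0,0.7,0],"roll":0},{"linear":[0,0.39,0],"roll":0},{"linear":[0,0,0.7],"roll":0},{"linear":[0,0,0.8],"roll":0},{"linear":[0,0,0.8],"roll":0},{"linear":[0,0,0.7],"roll":0},{"linear":[0,0,0],"roll":0},{"linear":[0,0,0],"roll":0}]' >/dev/null; python3 st.py
python3 - <<'E'
from h import *; import cv2
I=optics.get_image("scene"); cv2.imwrite("pics/s2.png",cv2.resize(I[120:330,180:460,::-1],None,fx=2.8,fy=2.8))
E
```

```text
t 11.28 ledge xy mm [ -64.7 -254.7   26.9] F xy [-0.29 -0.91] ang y-axis -5.400119782879969 q6 -26.461088696611508
```

View pics/s2.png

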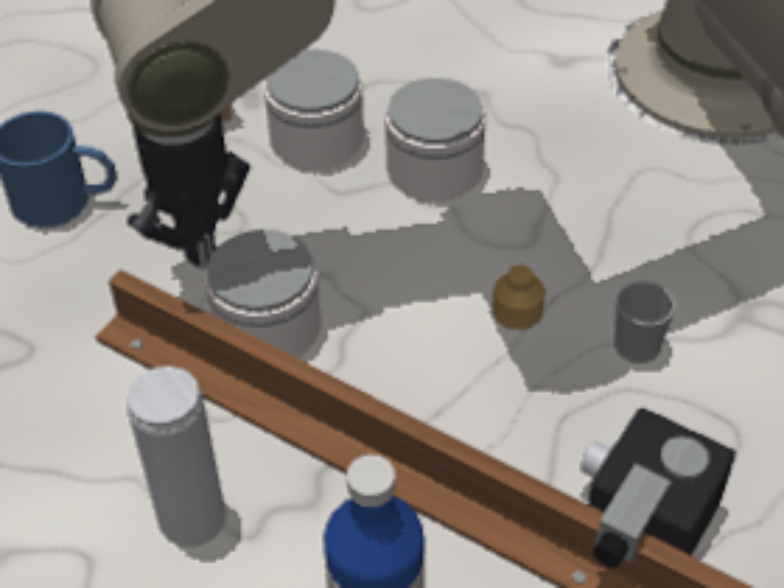

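The tub stands at the ledge with its lid at (263,268) in the crop, and the finger is behind it at (200,255). I'll slide it along the ledge.

```bash
python3 - <<'E'
from h import *
O=np.array([.6152,.0384]);x=np.array([.99346,.11418]);y=np.array([-.11418,.99346])
p=ray("scene",180+263/2.8,120+268/2.8,.082)-O; print(p@x,p@y)
E
python3 -m jog '[{"linear":[0.1,-0.021,0],"roll":0},{"linear":[0.1,-0.021,0],"roll":0},{"linear":[0.1,-0.021,0],"roll":0},{"linear":[0.07,-0.015,0],"roll":0},{"linear":[0.07,-0.015,0],"roll":0},{"linear":[0.07,-0.015,0],"roll":0},{"linear":[0.07,-0.015,0],"roll":0},{"linear":[0.07,-0.015,0],"roll":0}]' >/dev/null; python3 st.py
```

```text
-0.0481973962487518 -0.16423831103922776
t 12.00 ledge xy mm [ -64.5 -229.    27.7] F xy [-3.72 -7.78] ang y-axis -5.447010600546678 q6 -24.38360130915508
```

```bash
python3 -m jog '[{"linear":[0.07,-0.015,0],"roll":0},{"linear":[0.07,-0.015,0],"roll":0},{"linear":[0.07,-0.015,0],"roll":0},{"linear":[0.07,-0.015,0],"roll":0},{"linear":[0.07,-0.015,0],"roll":0},{"linear":[0.07,-0.015,0],"roll":0}]' >/dev/null; python3 st.py
```

```text
t 12.50 ledge xy mm [ -64.6 -211.8   27.6] F xy [-0.3  -4.38] ang y-axis -5.478490408482367 q6 -23.039971305257996
```

```bash
python3 -m jog '[{"linear":[0.08,-0.017,0],"roll":0},{"linear":[0.08,-0.017,0],"roll":0},{"linear":[0.08,-0.017,0],"roll":0},{"linear":[0.08,-0.017,0],"roll":0},{"linear":[0.08,-0.017,0],"roll":0},{"linear":[0.08,-0.017,0],"roll":0},{"linear":[0.08,-0.017,0],"roll":0},{"linear":[0.08,-0.017,0],"roll":0},{"linear":[0.08,-0.017,0],"roll":0},{"linear":[0.08,-0.017,0],"roll":0}]' >/dev/null; python3 st.py
python3 -m jog '[{"linear":[0.08,-0.017,0],"roll":0},{"linear":[0.08,-0.017,0],"roll":0},{"linear":[0.08,-0.017,0],"roll":0},{"linear":[0.08,-0.017,0],"roll":0},{"linear":[0.08,-0.017,0],"roll":0},{"linear":[0.08,-0.017,0],"roll":0},{"linear":[0.08,-0.017,0],"roll":0},{"linear":[0.08,-0.017,0],"roll":0},{"linear":[0.08,-0.017,0],"roll":0},{"linear":[0.08,-0.017,0],"roll":0}]' >/dev/null; python3 st.py
python3 - <<'E'
from h import *; import cv2
I=optics.get_image("scene"); cv2.imwrite("pics/s3.png",cv2.resize(I[170:330,220:460,::-1],None,fx=3.2,fy=3.2))
E
```

```text
t 13.33 ledge xy mm [ -64.9 -178.4   27.3] F xy [-4.66 -6.97] ang y-axis -5.436970132102615 q6 -20.368790989089693
t 14.17 ledge xy mm [ -64.9 -145.5   27.3] F xy [-3.51 -6.7 ] ang y-axis -5.434200846889373 q6 -17.559955194906525
```

View pics/s3.png

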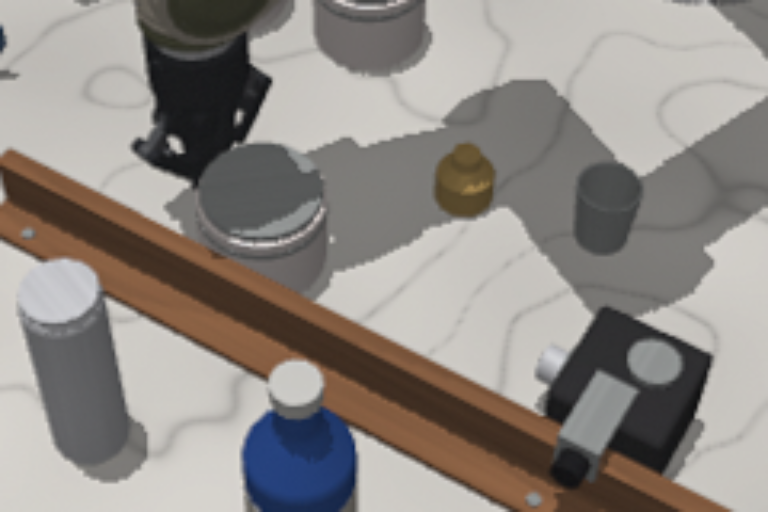

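The tub is still against the ledge (lid at (261,190)) and the lean force of about 4 N toward the ledge is steady. Continuing.

```bash
python3 -m jog '[{"linear":[0.08,-0.017,0],"roll":0},{"linear":[0.08,-0.017,0],"roll":0},{"linear":[0.08,-0.017,0],"roll":0},{"linear":[0.08,-0.017,0],"roll":0},{"linear":[0.08,-0.017,0],"roll":0},{"linear":[0.08,-0.017,0],"roll":0},{"linear":[0.08,-0.017,0],"roll":0},{"linear":[0.08,-0.017,0],"roll":0},{"linear":[0.08,-0.017,0],"roll":0},{"linear":[0.08,-0.017,0],"roll":0}]' >/dev/null; python3 st.py
python3 -m jog '[{"linear":[0.08,-0.017,0],"roll":0},{"linear":[0.08,-0.017,0],"roll":0},{"linear":[0.08,-0.017,0],"roll":0},{"linear":[0.08,-0.017,0],"roll":0},{"linear":[0.08,-0.017,0],"roll":0},{"linear":[0.08,-0.017,0],"roll":0},{"linear":[0.08,-0.017,0],"roll":0},{"linear":[0.08,-0.017,0],"roll":0},{"linear":[0.08,-0.017,0],"roll":0},{"linear":[0.08,-0.017,0],"roll":0}]' >/dev/null; python3 st.py
```

```text
t 15.05 ledge xy mm [ -64.5 -112.6   27.3] F xy [-0.83 -4.16] ang y-axis -5.448976397158145 q6 -14.619284136895486
t 15.88 ledge xy mm [-65.  -80.2  27.3] F xy [-4.76 -6.13] ang y-axis -5.444488210945647 q6 -11.550348939669268
```

```bash
python3 -m jog '[{"linear":[0.08,-0.017,0],"roll":0},{"linear":[0.08,-0.017,0],"roll":0},{"linear":[0.08,-0.017,0],"roll":0},{"linear":[0.08,-0.017,0],"roll":0},{"linear":[0.08,-0.017,0],"roll":0},{"linear":[0.08,-0.017,0],"roll":0},{"linear":[0.08,-0.017,0],"roll":0},{"linear":[0.08,-0.017,0],"roll":0},{"linear":[0.08,-0.017,0],"roll":0},{"linear":[0.08,-0.017,0],"roll":0}]' >/dev/null; python3 st.py
python3 -m jog '[{"linear":[0.08,-0.017,0],"roll":0},{"linear":[0.08,-0.017,0],"roll":0},{"linear":[0.08,-0.017,0],"roll":0},{"linear":[0.08,-0.017,0],"roll":0},{"linear":[0.08,-0.017,0],"roll":0},{"linear":[0.08,-0.017,0],"roll":0},{"linear":[0.08,-0.017,0],"roll":0},{"linear":[0.08,-0.017,0],"roll":0},{"linear":[0.08,-0.017,0],"roll":0},{"linear":[0.08,-0.017,0],"roll":0}]' >/dev/null; python3 st.py
```

```text
t 16.72 ledge xy mm [-64.9 -47.4  27.3] F xy [-2.59 -6.02] ang y-axis -5.4360915284526925 q6 -8.373423892876406
t 17.55 ledge xy mm [-64.8 -14.5  27.3] F xy [-2.73 -5.19] ang y-axis -5.438429500791759 q6 -5.09871340823822
```

```bash
python3 -m jog '[{"linear":[0.08,-0.017,0],"roll":0},{"linear":[0.08,-0.017,0],"roll":0},{"linear":[0.08,-0.017,0],"roll":0},{"linear":[0.08,-0.017,0],"roll":0},{"linear":[0.08,-0.017,0],"roll":0},{"linear":[0.08,-0.017,0],"roll":0},{"linear":[0.08,-0.017,0],"roll":0},{"linear":[0.08,-0.017,0],"roll":0},{"linear":[0.08,-0.017,0],"roll":0},{"linear":[0.08,-0.017,0],"roll":0}]' >/dev/null; python3 st.py
python3 -m jog '[{"linear":[0.05,-0.0106,0],"roll":0},{"linear":[0.05,-0.0106,0],"roll":0},{"linear":[0.05,-0.0106,0],"roll":0},{"linear":[0.05,-0.0106,0],"roll":0},{"linear":[0.05,-0.0106,0],"roll":0},{"linear":[0.05,-0.0106,0],"roll":0}]' >/dev/null; python3 st.py
python3 -m jog '[{"linear":[0.03,-0.0064,0],"roll":0},{"linear":[0.03,-0.0064,0],"roll":0},{"linear":[0.03,-0.0064,0],"roll":0},{"linear":[0.03,-0.0064,0],"roll":0},{"linear":[0.03,-0.0064,0],"roll":0},{"linear":[0.03,-0.0064,0],"roll":0}]' >/dev/null; python3 st.py
```

```text
t 18.38 ledge xy mm [-65.1  18.1  27.2] F xy [-3.68 -6.65] ang y-axis -5.43742883556045 q6 -1.7500525559079014
t 18.88 ledge xy mm [-65.4  30.2  27.1] F xy [-4.13 -7.23] ang y-axis -5.4356555548045025 q6 -0.48409516646323103
t 19.38 ledge xy mm [-64.8  37.6  27.2] F xy [-2.27 -4.24] ang y-axis -5.445584332715104 q6 0.27226323756693105
```

```bash
python3 -m jog '[{"linear":[0.03,-0.0064,0],"roll":0},{"linear":[0.03,-0.0064,0],"roll":0},{"linear":[0.03,-0.0064,0],"roll":0},{"linear":[0.03,-0.0064,0],"roll":0}]' >/dev/null; python3 st.py
python3 -m jog '[{"linear":[0.03,-0.0064,0],"roll":0},{"linear":[0.03,-0.0064,0],"roll":0}]' >/dev/null; python3 st.py
python3 -m jog '[{"linear":[0.03,-0.0064,0],"roll":0},{"linear":[0.03,-0.0064,0],"roll":0}]' >/dev/null; python3 st.py
```

```text
t 19.72 ledge xy mm [-64.8  42.5  27.2] F xy [-1.69 -5.61] ang y-axis -5.4484939959940535 q6 0.7851107123687655
t 19.88 ledge xy mm [-64.8  45.   27.2] F xy [-1.86 -5.04] ang y-axis -5.443054933505551 q6 1.0367898481461888
t 20.05 ledge xy mm [-64.8  46.5  27.3] F xy [ -4.42 -11.89] ang y-axis -5.433229055616717 q6 1.2993915978013846
```

Plunger felt at TCP y ≈ 46, so the hard stop is expected at about 60.

```bash
python3 -m jog '[{"linear":[0.025,-0.0053,0],"roll":0},{"linear":[0.025,-0.0053,0],"roll":0},{"linear":[0.025,-0.0053,0],"roll":0},{"linear":[0.025,-0.0053,0],"roll":0}]' >/dev/null; python3 st.py
```

```text
t 20.38 ledge xy mm [-64.8  50.4  27.3] F xy [ -3.46 -11.87] ang y-axis -5.449634080394959 q6 1.7261669555226546
```

```bash
python3 -m jog '[{"linear":[0.025,-0.0053,0],"roll":0},{"linear":[0.025,-0.0053,0],"roll":0},{"linear":[0.025,-0.0053,0],"roll":0},{"linear":[0.025,-0.0053,0],"roll":0}]' >/dev/null; python3 st.py
```

```text
t 20.72 ledge xy mm [-64.8  54.5  27.3] F xy [ -3.41 -11.56] ang y-axis -5.451099510337066 q6 2.153269196492552
```

```bash
python3 -m jog '[{"linear":[0.02,-0.0042,0],"roll":0},{"linear":[0.02,-0.0042,0],"roll":0}]' >/dev/null; python3 st.py
```

```text
t 20.88 ledge xy mm [-64.8  56.2  27.3] F xy [ -3.33 -11.6 ] ang y-axis -5.451555481007997 q6 2.3253760130625962
```

```bash
python3 -m jog '[{"linear":[0.02,-0.0042,0],"roll":0},{"linear":[0.02,-0.0042,0],"roll":0}]' >/dev/null; python3 st.py
```

```text
t 21.05 ledge xy mm [-64.8  57.8  27.3] F xy [ -4.18 -10.93] ang y-axis -5.450482907207113 q6 2.496806688171518
```

```bash
python3 -m jog '[{"linear":[0.015,-0.0032,0],"roll":0}]' >/dev/null; python3 st.py
```

```text
t 21.13 ledge xy mm [-64.8  58.4  27.3] F xy [ -4.26 -11.19] ang y-axis -5.449062232504622 q6 2.5601947485662064
```

```bash
python3 -m jog '[{"linear":[0.015,-0.0032,0],"roll":0}]' >/dev/null; python3 st.py
```

```text
t 21.22 ledge xy mm [-64.8  59.   27.3] F xy [ -2.37 -10.86] ang y-axis -5.451594809310382 q6 2.6230601762388983
```

```bash
python3 -m jog '[{"linear":[0.01,-0.0021,0],"roll":0}]' >/dev/null; python3 st.py
```

```text
t 21.30 ledge xy mm [-64.8  59.5  27.3] F xy [ -3.99 -11.12] ang y-axis -5.450564406012102 q6 2.668020711469418
```

```bash
python3 -m jog '[{"linear":[0.01,-0.0021,0],"roll":0}]' >/dev/null; python3 st.py
```

```text
t 21.38 ledge xy mm [-64.8  59.6  27.4] F xy [ -4.29 -14.97] ang y-axis -5.4435280231318925 q6 2.709373564696084
```

```bash
python3 -m jog '[{"linear":[0,0,0],"roll":0},{"linear":[0,0,0],"roll":0}]' >/dev/null; python3 st.py
```

```text
t 21.55 ledge xy mm [-64.8  59.5  27.3] F xy [ -3.25 -12.27] ang y-axis -5.45058950131962 q6 2.706004973524285
```

Hard stop felt (force rose with no travel). Back off along −y, lift, and check.

```bash
python3 -m jog '[{"linear":[-0.02,0.004,0],"roll":0},{"linear":[-0.2,0.042,0],"roll":0},{"linear":[-0.6,0.127,0],"roll":0},{"linear":[-0.8,0.17,0],"roll":0},{"linear":[0,0,-0.8],"roll":0},{"linear":[0,0,-0.9],"roll":0},{"linear":[0,0,-0.9],"roll":0},{"linear":[-0.5,0,-0.9],"roll":0},{"linear":[-0.8,0,0],"roll":0},{"linear":[-0.8,0,0],"roll":0},{"linear":[0,0,0],"roll":0},{"linear":[0,0,0],"roll":0}]' >/dev/null; python3 st.py
python3 - <<'E'
from h import *; import cv2
I=optics.get_image("scene"); cv2.imwrite("pics/s4.png",cv2.resize(I[170:370,200:520,::-1],None,fx=2.5,fy=2.5))
E
```

```text
t 22.55 ledge xy mm [-82.2 -88.4 167.3] F xy [0.62 0.75] ang y-axis -5.576513358874801 q6 -13.055718007636356
```

View pics/s4.png

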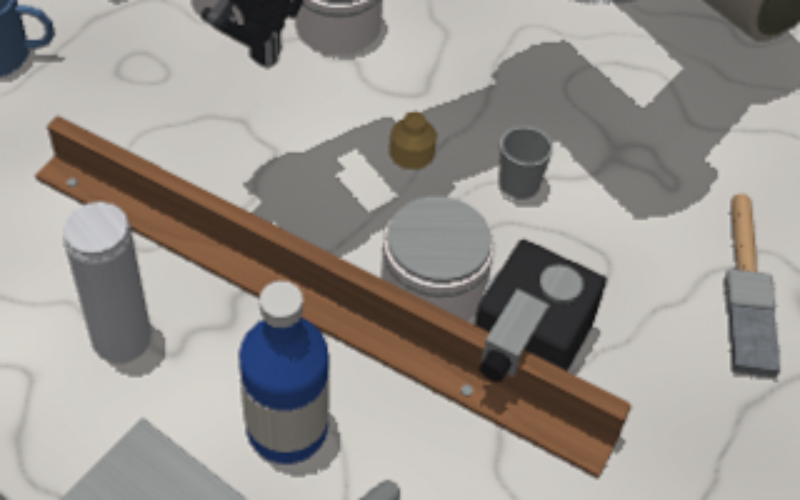

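The tub (lid at (438,240)) stands at the dock against the ledge, and the tin and weight haven't moved. One numeric check, then I'll hand in.

```bash
python3 - <<'E'
from h import *
O=np.array([.6152,.0384]);x=np.array([.99346,.11418]);y=np.array([-.11418,.99346])
p=ray("scene",200+438/2.5,170+240/2.5,.082)-O; print(p@x,p@y)
if abs(p@x+.05)<.01 and p@y>.105: print(env.close_job())
E
```

```text
-0.04380954056966185 0.11957283495310539
the job is handed in; nothing more can be done
None
```

I handed the job in at about 23 s; no verdict came back. The tub stands against the ledge, the plunger was pushed to its hard stop (about 14 mm of travel), wrist forces read after each move peaked at about 15 N, and the final picture showed nothing else disturbed.

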